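# Cover the two germination dishes

## Robot

A 6-joint arm with a two-finger parallel gripper is mounted at the origin on a cart in front of the work surface, level with it; the furniture and walls round the work are solid. World frame = base frame: x ahead of the robot, y to its left, z up, the work surface at z = 0. Lengths are in mm, angles in rad, forces in N, time in s.
With the tool pointing down it reaches from about 400 to 925 mm from the base axis. Payload 12.5 kg.
Tool frame: the origin (TCP) lies midway between the tips of the shut fingers; the grasp point (between the pads) lies 19 mm behind it; z points along the fingers, y is the line along which they close (so a half turn about z gives the same grasp; the last joint's range is limited). The gripper opens to 95 mm and grips with 3 to 60 N. Pads are 20 mm wide; open, the fingers measure 119 mm over their backs; the gripper's body (75 mm by 180 mm) begins 59 mm behind the grasp point.
Start: joints at [1.081, 0.491, 1.559, -0, 1.092, -0.106], TCP at [234.014, 579.555, 214.661] pointing down, gripper open.
Joint ranges: [-3.1, 3.1], [-0.84, 2.19], [0.05, 2.79], [-1.13, 4.28], [0.06, 2.93], [-2.69, 2.69]. Speed limits (rad/s): [2.22, 2.22, 2.79, 3.14, 3.14, 3.14].

## Interface

Orientations are given as [roll, pitch, yaw] about the fixed x, y, z axes, in that order (R = Rz(yaw) Ry(pitch) Rx(roll)).
In Python, from cell import env gives the robot as it stands.
- The arm moves only by the shell command python3 -m inch 'ROWS'. ROWS is JSON, a list of rows, each a list of 7 numbers: the turn, a rotation vector about the tool's x, y, z in rad, then the shift along the tool's x, y, z in cm, then the closure, from -1 (fully open) to 1 (shut). A call has 1 to 20 rows; each row shifts and turns the commanded pose from where the row before left it, along the tool's axes as they then stand; what a row does not reach is not made up. A row lasts 1/8 s, in which the tool goes at most 62.5 mm and 10.7 degrees, less where a joint would pass 70% of its speed; a pose out of reach is approached as far as the arm can. A call with a gripper value outside its range is refused whole. The fingers move at their own pace and stop on an object; the grip force is fixed at half the most. Time passes only in rows, so rows that do not move let the fingers close. It gives the time, the measured TCP pose, the force, the opening and the grip force at its end, in the units of the state.
- env.state(): the state, without advancing time (a new reading comes with each control period).
- env.read_camera(name): name is "side" or "top"; returns a dict with "img" (384x512x3 uint8, red, green, blue), "depth" (384x512 float32, mm along the optical axis (not along the pixel's ray), 0 where there is no reading), "fx", "fy", "cx", "cy" (pixels), "position" and "orientation" of the camera in the world. Camera axes: x right, y down, z forward; pixel columns grow to the right and rows downward; lengths in mm; the calibration is good to about 2 mm. A picture is of the moment at which its call begins.
- env.job_done(): hands the job in; it is judged then, once.
Trained networks look in a picture, given as the dict that the camera call returned (one of the last four; its "shot" number tells which), for a name from the list of things; names that differ only in an ending like _2 or _b are one class to them, and where a whole thing is asked for, a point or a joint stands for the part that bears it (a point fixed in the world has none). Each returns a list of dicts, best first, with "score" (0 to 1); they miss things now and then, are a little off and sometimes report something else, mostly with a low value. They report only what shows in the picture. A call takes as long as a camera call. They do not tell look-alikes from the thing itself.
- env.find_in(picture, target): "centre" ([x, y, z] in mm, in the coordinates of the camera as it stood for that picture, good to about 4 mm: the middle of the surface that is visible of it).
- env.trace(picture, target): "mask" (384x512 bool, what is visible of it).
The state is a dict: "t": time; "joints": joint angles; "qvel": joint speeds; "tau": joint torques, N m; "eef_pos": TCP position; "tcp_rot": TCP orientation; "ft_force": force on the tool from outside, world axes, zero at the start; "moment": the same for the moment, N m; "opening": opening from 0.0 (shut) to 1.0 (fully open); "grip_force": force on a finger pad.
Only numpy, scipy, OpenCV 4.12 (cv2) and the standard library are available. Lean on these libraries where they do the work, as an engineer would, in place of code of your own. Each camera call takes 0.05 s, during which the arm holds its last target. There are 200 camera calls.

## Task

Cover the two seed dishes so that they do not dry out: put each flat glass lid on the dish of its own size, so that it sits level and fully home over the rim. Leave the dishes standing where they are, and do not move the other things on the bench.

Things in the scene. Friction and masses are not known exactly. Their poses are not given: they have to be found in the camera images.
- dish_large: The larger round open glass dish, standing on the bench, with brown beans on a white filter-paper disc (the beans are stuck to it). Outside diameter 54 mm, 14 mm high, wall 2.5 mm, rim rounded inwards by 2 mm. Origin: centre of its underside; z up. It is loose (about 60 g).
- dish_small: The smaller round open glass dish, standing on the bench, with pale peas on a white filter-paper disc (stuck to it). Outside diameter 36 mm, 14 mm high, wall 2.5 mm, rim rounded inwards by 2 mm. Origin: centre of its underside; z up. It is loose (about 40 g).
- lid_large: Lid of the larger dish: flat round slip-over lid of pale clear glass, empty, lying skirt down. Outside diameter 63 mm, inside 59 mm, 8 mm high (top 2 mm thick, skirt 6 mm deep, 2 mm wall). It slips over the outside of the dish with 2.5 mm to spare all round; its top then rests on the rim, its origin 8 mm above the dish's. Origin: centre of its underside (plane of the skirt's edge); z up. 30 g.
- lid_small: Lid of the smaller dish: flat round slip-over lid of pale clear glass, empty, lying skirt down. Outside diameter 45 mm, inside 41 mm, 8 mm high (top 2 mm thick, skirt 6 mm deep, 2 mm wall). It slips over the outside of the dish with 2.5 mm to spare all round; its top then rests on the rim, its origin 8 mm above the dish's. Origin: centre of its underside (plane of the skirt's edge); z up. 20 g.
- forceps: Bystander: steel forceps lying on the bench, 18 x 127 x 10 mm, long along its y; origin: centre of the underside.
- open_jar: Bystander: clear specimen jar without lid, 46 mm diameter, 55 mm high; origin: centre of the underside.
- jar_lid: Bystander: yellow ribbed screw lid of a specimen jar, 51 mm diameter, 12 mm high (not a dish lid); origin: centre of the underside.
- beaker: Bystander: small glass beaker, 51 x 57 mm over the spout, 62 mm high; origin: centre of the underside.
- marker: Bystander: black and white marker pen lying on the bench, 18 mm diameter, 120 mm long along its y; origin: centre of the underside.
- cotton: Bystander: cream cotton-wool ball, 32 x 36 x 28 mm; origin: centre of the underside.
Not all that is in view belongs to the job. What is shaped like the lid_large but blue is not meant.

How it is judged:
By the outcome, as a careful person would: the job done as asked, in the order asked, and still so for the second after the job is handed in, with the robot touching nothing.
It also fails if it takes over 54 s, if anything falls off the work surface, if the arm or the gripper's body presses on something with over 40 N, if the wrist force passes 120 N, or if a joint passes its speed limit or range.

## Working session

There is one attempt and no reset: what is moved stays moved. The work goes in short steps, Python scripts to look and compute and a shell command to move; the robot and the scene stay as the last step left them, time stands still between calls to the robot, and variables do not carry over. Pictures are saved under pics/ and viewed, at most 10 in all, crops included, and the job is handed in when it is done.

```bash
ls; mkdir -p pics; cat > h.py <<'E'
import numpy as np,cv2
from scipy.spatial.transform import Rotation as R
from cell import env
def pose(c):
    o=np.array(c["orientation"],float)
    return (R.from_euler('xyz',o).as_matrix() if o.shape==(3,) else o), np.array(c["position"],float)
def world(c,u,v,d):
    M,p=pose(c); u,v,d=map(np.asarray,(u,v,d))
    return np.stack([(u-c["cx"])/c["fx"]*d,(v-c["cy"])/c["fy"]*d,d],-1)@M.T+p
def onplane(c,u,v,z):
    M,p=pose(c); r=M@np.array([(u-c["cx"])/c["fx"],(v-c["cy"])/c["fy"],1]); return p+r*(z-p[2])/r[2]
def save(c,n): cv2.imwrite('pics/'+n,c["img"][:,:,::-1])
E
python3 - <<'E'
from h import *
for n in("top","side"):
    c=env.read_camera(n); save(c,n+"0.png"); print(n,c["position"],c["orientation"],c["fx"],c["cx"],c["cy"])
    for t in["dish_large","dish_small","lid_large","lid_small","jar_lid","open_jar","beaker","cotton","forceps","marker"]:
        M,p=pose(c)
        print(t,[(round(d["score"],2),(M@np.array(d["centre"])+p).round(0).tolist(),[round(c["cx"]+c["fx"]*d["centre"][0]/d["centre"][2]),round(c["cy"]+c["fy"]*d["centre"][1]/d["centre"][2])]) for d in env.find_in(c,t)[:3]])
print(env.state())
E
```

```text
pics
top [ 313.66204856   -8.78216064 1237.40981348] [-2.95209235 -0.00335881 -1.55958234] 435.02831051564385 255.7451167235741 197.11803929779012
dish_large [(0.48, [591.0, -222.0, 4.0], [329, 184])]
dish_small [(0.67, [512.0, -64.0, 3.0], [274, 211])]
lid_large [(0.7, [474.0, 248.0, 6.0], [165, 222]), (0.57, [433.0, 392.0, 8.0], [113, 236]), (0.35, [621.0, 93.0, 7.0], [221, 173])]
lid_small [(0.49, [620.0, 98.0, 9.0], [219, 173])]
jar_lid [(0.73, [654.0, 383.0, 6.0], [122, 161]), (0.72, [434.0, -266.0, 11.0], [346, 238])]
open_jar [(0.49, [619.0, 283.0, 23.0], [154, 171])]
beaker [(0.56, [653.0, -74.0, 26.0], [278, 161])]
cotton []
forceps [(0.45, [447.0, 106.0, 6.0], [214, 232])]
marker [(0.65, [436.0, -265.0, 11.0], [346, 237])]
side [-276.82983104 1185.07451265  664.5389219 ] [-1.98822861  0.01196525 -2.55188909] 430.4485974992115 255.30846803554329 188.86046058304487
dish_large [(0.43, [477.0, 252.0, 9.0], [224, 226])]
dish_small [(0.57, [510.0, -60.0, 14.0], [268, 188])]
lid_large [(0.69, [478.0, 253.0, 9.0], [223, 226]), (0.59, [433.0, 400.0, 8.0], [204, 251]), (0.44, [615.0,
[... 265 characters left out ...]
, [433.0, -254.0, 15.0], [310, 175])]
{'t': 1.1, 'joints': array([ 1.08137963e+00,  4.90899934e-01,  1.55889070e+00,  9.01634996e-06,
        1.09173007e+00, -1.05614370e-01]), 'qvel': array([-0.00012406, -0.00085191, -0.0001687 ,  0.00137164, -0.00067913,
        0.00084865]), 'tau': array([ 2.04077929e-03, -6.12485933e+01, -2.58425403e+01,  6.93948241e-02,
        4.44309425e-02, -2.14618416e-05]), 'eef_pos': array([234.02246211, 579.54825092, 214.66419268]), 'tcp_rot': array([ 3.14152026e+00, -3.71996066e-07,  2.75778617e+00]), 'ft_force': array([ 0.5365359 , -0.18902714, -0.15270775]), 'moment': array([0.03509681, 0.04344408, 0.03149098]), 'grip_force': 0.0, 'opening': 1.001141884156859}
```

```bash
python3 - <<'E'
import cv2
a=cv2.imread('pics/top0.png')[130:270,90:370]; cv2.imwrite('pics/t1.png',cv2.resize(a,None,fx=2.85,fy=2.85,interpolation=cv2.INTER_CUBIC))
a=cv2.imread('pics/side0.png')[150:290,120:340]; cv2.imwrite('pics/s1.png',cv2.resize(a,None,fx=3.5,fy=3.5,interpolation=cv2.INTER_CUBIC))
E
```

```text
(no output)
```

View pics/t1.png

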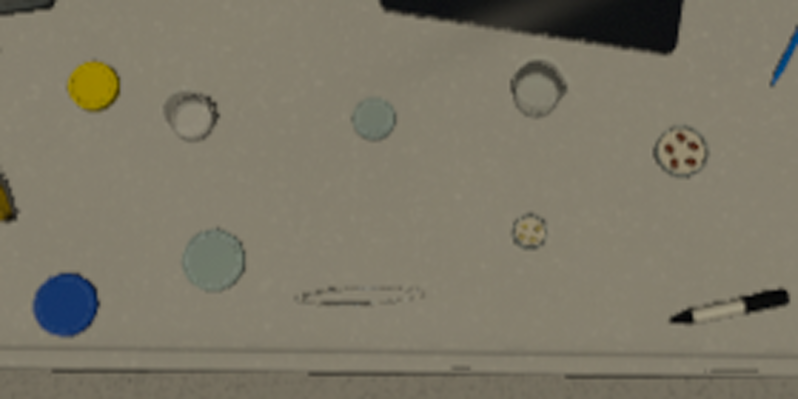

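View pics/s1.png

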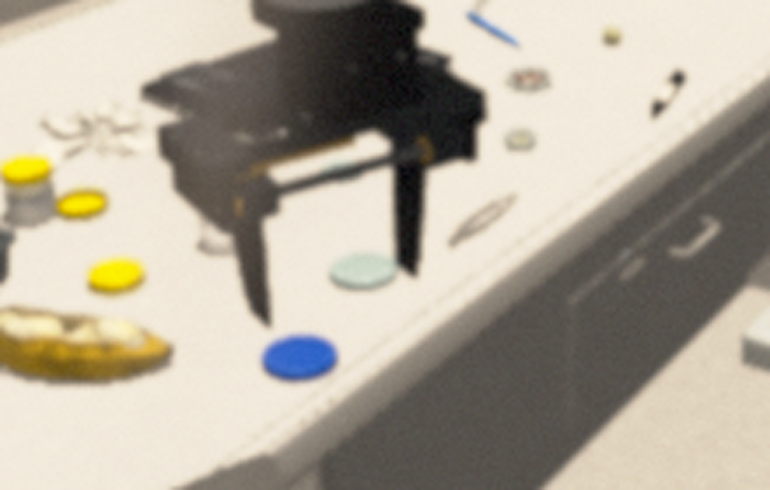

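The top view shows the large lid at px (165,221), the small lid at (221,172), the large dish at (329,183) and the small dish at (276,211). The blue lid at (113,236) and the yellow one at (122,161) are look-alikes. The side view agrees, with the gripper over the lids. Next I measure the centres precisely.

```bash
cat > m.py <<'E'
from h import *
# model-based: sample ring edges predicted for a circle at (x,y,z,r); maximise mean gradient along the normal
def ringfit(c,img,x0,y0,z,r,span=8):
    g=cv2.GaussianBlur(img.astype(np.float32),(0,0),0.8); M,p=pose(c)
    gx=np.stack([cv2.Sobel(g[:,:,k],cv2.CV_32F,1,0) for k in range(3)],-1); gy=np.stack([cv2.Sobel(g[:,:,k],cv2.CV_32F,0,1) for k in range(3)],-1)
    mag=np.sqrt((gx**2+gy**2).sum(-1)); a=np.linspace(0,2*np.pi,90,endpoint=False)
    def s(x,y,rr=r):
        P=np.stack([x+rr*np.cos(a),y+rr*np.sin(a),np.full(90,z)],-1); q=(P-p)@M
        u=q[:,0]/q[:,2]*c["fx"]+c["cx"]; v=q[:,1]/q[:,2]*c["fy"]+c["cy"]
        return np.sqrt(cv2.remap(mag,u.astype(np.float32)[None],v.astype(np.float32)[None],cv2.INTER_LINEAR)).mean()
    G=[(s(x,y),x,y) for x in np.arange(x0-span,x0+span+.1,.5) for y in np.arange(y0-span,y0+span+.1,.5)]
    b=max(G); w=np.array([g for g in G if g[0]>.97*b[0]])
    rs=np.arange(r-5,r+5.1,.5); br=rs[np.argmax([s(b[1],b[2],q) for q in rs])]
    return w[:,1:].mean(0).round(1),round(b[0],1),br
def snap(cam,n=4):
    cs=[env.read_camera(cam) for _ in range(n)]; return cs[-1],np.mean([c["img"].astype(float) for c in cs],0)
E
python3 - <<'E'
from m import *
for cam in("top","side"):
    c,im=snap(cam)
    for t,x,y,z,r in[("lid_large",476,250,8,31.5),("lid_small",620,95,8,22.5),("dish_large",591,-222,14,27),("dish_small",511,-62,14,18)]:
        if cam=="side" and "lid" in t: continue
        print(cam,t,*ringfit(c,im,x,y,z,r))
        for d in env.trace(c,t)[:2]:
            v,u=np.nonzero(d["mask"]); print("   mask",round(d["score"],2),onplane(c,u.mean(),v.mean(),8 if "lid" in t else 7).round(1)[:2],len(u),np.median(world(c,u,v,c["depth"][v,u])[:,2]).round(1))
c=env.read_camera("top"); a=c["img"][165:235,255:355]; cv2.imwrite('pics/d.png',cv2.resize(a,None,fx=7,fy=7,interpolation=cv2.INTER_CUBIC)[:,:,::-1])
E
```

```text
top lid_large [477.5 246.8] 9.3 32.5
   mask 0.88 [476.6 249.2] 379 7.3
   mask 0.55 [429.7 394.8] 380 7.5
top lid_small [623.9  91.6] 8.9 23.5
   mask 0.67 [624.9  92.3] 176 7.3
top dish_large [ 591.1 -220. ] 10.0 22.0
top dish_small [507.8 -65.6] 10.1 17.0
   mask 0.48 [509.1 -66.3] 117 4.1
side dish_large [ 591.3 -214.9] 14.1 23.0
   mask 0.61 [ 596.7 -219. ] 92 7.2
side dish_small [506.8 -58.3] 12.2 18.0
```

View pics/d.png

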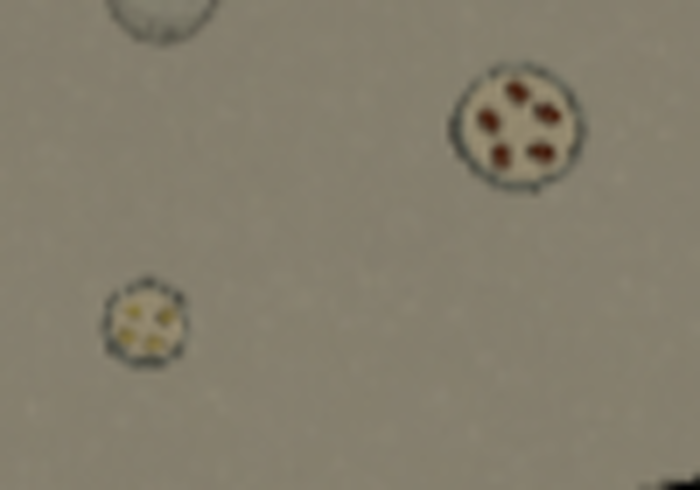

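The crop shows both dishes as dark rings, the large one at px (328.5,182.7) and the small one at (275.5,210.8). I'll measure all four with one silhouette method.

```bash
cat >> m.py <<'E'
def sil(c,im,x,y,r,z,k=6):
    """hull of all that differs from the bench around (x,y) -> centre on plane z, equivalent diameter"""
    M,p=pose(c); q=(np.array([x,y,z])-p)@M; u0=q[0]/q[2]*c["fx"]+c["cx"]; v0=q[1]/q[2]*c["fy"]+c["cy"]
    h=int(r*1.5/q[2]*c["fx"])+2; U,V=int(u0)-h,int(v0)-h; S=8
    a=im[V:V+2*h+1,U:U+2*h+1].astype(np.float32); b=cv2.resize(a,None,fx=S,fy=S,interpolation=cv2.INTER_CUBIC)
    d=np.abs(b-np.median(np.concatenate([b[:S].reshape(-1,3),b[-S:].reshape(-1,3)]),0)).max(-1)
    d=cv2.GaussianBlur(d,(0,0),S*.4); t=max(k,.5*np.percentile(d,97)) ; m=(d>t).astype(np.uint8)
    m=cv2.morphologyEx(m,cv2.MORPH_CLOSE,np.ones((S*2,S*2),np.uint8)); n,l,st,_=cv2.connectedComponentsWithStats(m)
    i=1+np.argmax(st[1:,4]); ct=max(cv2.findContours((l==i).astype(np.uint8),cv2.RETR_EXTERNAL,cv2.CHAIN_APPROX_NONE)[0],key=len)
    H=cv2.convexHull(ct); mo=cv2.moments(H); cu=(mo['m10']/mo['m00']+.5)/S-.5+U; cv_=(mo['m01']/mo['m00']+.5)/S-.5+V
    return onplane(c,cu,cv_,z)[:2].round(1),(st[i,2:4]/S*q[2]/c["fx"]).round(1),np.round([cu,cv_],1)
E
python3 - <<'E'
from m import *
for cam in("top","side"):
    c,im=snap(cam)
    for t,x,y,z,r in[("lid_large",477,249,6,31.5),("lid_small",624,92,6,22.5),("dish_large",591,-220,8,27),("dish_small",509,-65,8,18)]:
        print(cam,t,*sil(c,im,x,y,r,z))
E
```

```text
top lid_large [477.6 247.4] [65.2 66.3] [165.1 221. ]
top lid_small [624.2  91.8] [48.1 45.2] [221.  171.7]
top dish_large [ 592.7 -221.3] [57.2 52.9] [328.7 183.3]
top dish_small [509.7 -67.1] [35.8 38.6] [275.5 211. ]
side lid_large [477.1 183.5] [26.1 58.5] [236.5 217.9]
side lid_small [667.2  47.4] [83.1 47.9] [216.9 190.8]
side dish_large [ 590.3 -211.2] [49.5 27.8] [270.8 172.7]
side dish_small [505.8 -57.5] [34.7 24.9] [268.3 190.1]
```

```bash
python3 -m inch '[[0,0,-0.128,0,0,0,-1],[0,0,-0.128,0,0,0,-1],[0,0,-0.128,0,0,0,-1],[0,0,0,-2.436,-3.323,0,-1],[0,0,0,-2.436,-3.323,0,-1],[0,0,0,-2.436,-3.323,0,-1],[0,0,0,-2.436,-3.323,0,-1],[0,0,0,-2.436,-3.323,0,-1],[0,0,0,-2.436,-3.323,0,-1],[0,0,0,-2.436,-3.323,0,-1],[0,0,0,-2.436,-3.323,0,-1],[0,0,0,-2.436,-3.323,0,-1],[0,0,0,-2.436,-3.323,0,-1],[0,0,0,0,0,4,-1],[0,0,0,0,0,4,-1],[0,0,0,0,0,4,-1],[0,0,0,0,0,3,-1],[0,0,0,0,0,0,-1],[0,0,0,0,0,0,-1]]'
```

```text
t: 4.62
eef_pos: [478.2, 247.5, 65.6]
tcp_rot: [3.141, 0.001, -3.141]
ft_force: [-0.4, -0.0, 0.4]
opening: 0.998
grip_force: 0.0
```

```bash
python3 -m inch '[[0,0,0,0,0,2.5,-1],[0,0,0,0,0,2.5,-1],[0,0,0,0,0,1,-1],[0,0,0,0,0,0.28,-1],[0,0,0,0,0,0,-1],[0,0,0,0,0,0,0.1],[0,0,0,0,0,0,0.3],[0,0,0,0,0,0,0.5],[0,0,0,0,0,0,1],[0,0,0,0,0,0,1],[0,0,0,0,0,0,1],[0,0,0,0,0,0,1],[0,0,0,0,0,0,1]]'
```

```text
t: 6.25
eef_pos: [477.7, 247.4, 1.9]
tcp_rot: [3.141, 0.0, -3.141]
ft_force: [-1.0, 0.1, 4.0]
opening: 0.661
grip_force: 30.0
```

```bash
python3 -m inch '[[0,0,0,0,0,-1,1],[0,0,0,0,0,-2,1],[0,0,0,0,0,-2.5,1],[0,0,0,0,0,-2.5,1],[0,0,0,-0.95,-3.905,0,1],[0,0,0,-0.95,-3.905,0,1],[0,0,0,-0.95,-3.905,0,1],[0,0,0,-0.95,-3.905,0,1],[0,0,0,-0.95,-3.905,0,1],[0,0,0,-0.95,-3.905,0,1],[0,0,0,-0.95,-3.905,0,1],[0,0,0,-0.95,-3.905,0,1],[0,0,0,-0.95,-3.905,0,1],[0,0,0,-0.95,-3.905,0,1],[0,0,0,-0.95,-3.905,0,1],[0,0,0,-0.95,-3.905,0,1],[0,0,0,0,0,0,1],[0,0,0,0,0,0,1]]'
python3 - <<'E'
from m import *
c,im=snap("side",6)
print(sil(c,im,592,-220,27,8))
a=im[120:225,215:340].astype(np.uint8); cv2.imwrite('pics/s2.png',cv2.resize(a,None,fx=5.7,fy=5.7,interpolation=cv2.INTER_CUBIC)[:,:,::-1])
c,im=snap("top",2); print(sil(c,im,624,92,22.5,6), sil(c,im,509,-67,18,8))
a=im[150:230,270:380].astype(np.uint8); cv2.imwrite('pics/t2.png',cv2.resize(a,None,fx=6,fy=6,interpolation=cv2.INTER_CUBIC)[:,:,::-1])
E
```

```text
t: 8.5
eef_pos: [591.3, -220.8, 81.9]
tcp_rot: [3.141, -0.001, 3.142]
ft_force: [-0.1, -0.5, 0.0]
opening: 0.655
grip_force: 30.0
(array([ 624.1, -280.1]), array([94.8, 72.2]), array([272.6, 166. ]))
(array([632.,  91.]), array([78.7, 78.7]), array([221.4, 169.1])) (array([508.5, -83.8]), array([35. , 65.8]), array([281.3, 211.5]))
```

View pics/s2.png

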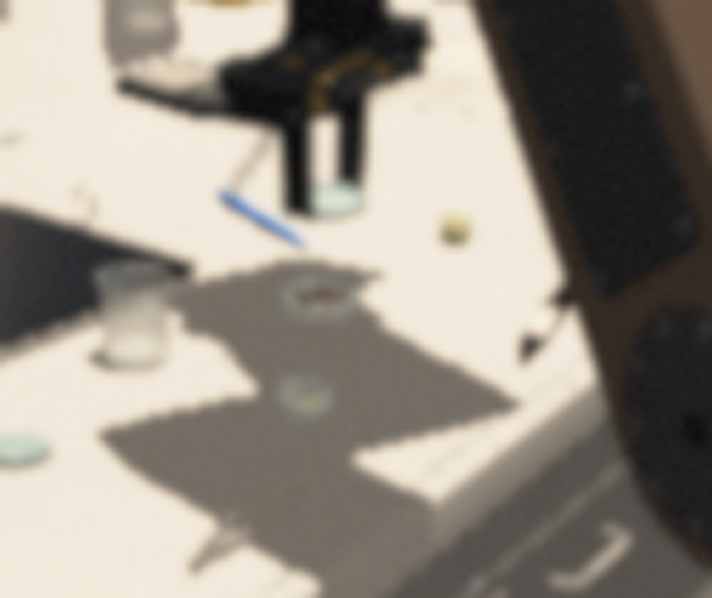

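View pics/t2.png

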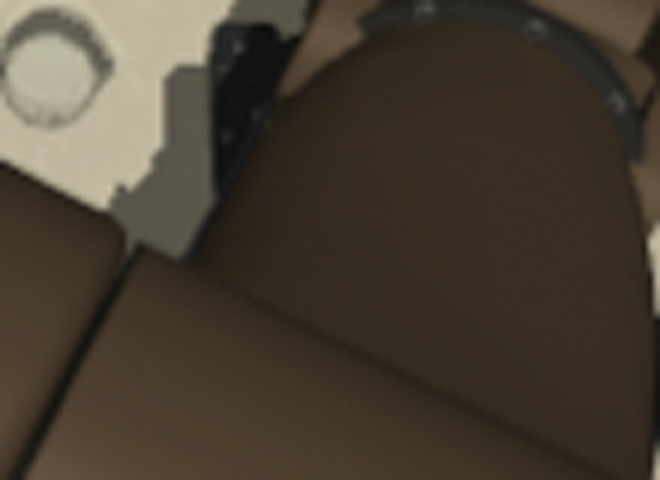

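Both pictures are consistent: the side view shows the lid held level at px (274,155) above the dish at (271,172), while the arm hides the spot from the top camera. I'll overlay the model outlines on the side view to check the alignment.

```bash
cat > ov.py <<'E'
from m import *
def overlay(name,U,V,w,h,S,circs):
    c,im=snap("side",6); a=im[V:V+h,U:U+w].astype(np.uint8)
    b=cv2.resize(a,None,fx=S,fy=S,interpolation=cv2.INTER_CUBIC)[:,:,::-1].copy(); M,p=pose(c); t=np.linspace(0,2*np.pi,100)
    for x,y,z,r,col in circs:
        q=(np.stack([x+r*np.cos(t),y+r*np.sin(t),np.full(100,z)],-1)-p)@M
        uv=np.stack([(q[:,0]/q[:,2]*c["fx"]+c["cx"]-U+.5)*S-.5,(q[:,1]/q[:,2]*c["fy"]+c["cy"]-V+.5)*S-.5],-1)
        cv2.polylines(b,[uv.round().astype(np.int32)],True,col,1)
    cv2.imwrite('pics/'+name,b)
E
python3 - <<'E'
from ov import *
x,y=591.3,-220.8
overlay('o1.png',250,140,50,42,14,[(x,y,80,31.5,(0,0,255)),(x,y,88,31.5,(0,0,255)),(x,y,0,27,(255,0,0)),(x,y,14,27,(0,160,0))])
E
```

```text
(no output)
```

View pics/o1.png

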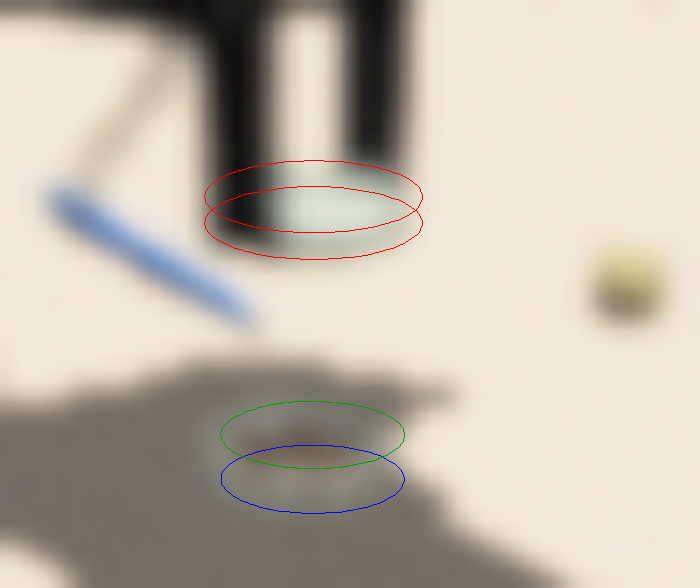

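The held lid and the dish are off from the model by about the same amount (roughly 10 px left, a shared camera bias), so they are aligned within tolerance. I'll descend in steps while watching the force.

```bash
python3 -m inch '[[0,0,0,0,0,2.5,1],[0,0,0,0,0,2.5,1],[0,0,0,0,0,1,1],[0,0,0,0,0,0,1],[0,0,0,0,0,0,1]]'; python3 -m inch '[[0,0,0,0,0,0.2,1],[0,0,0,0,0,0.2,1],[0,0,0,0,0,0.2,1],[0,0,0,0,0,0.2,1],[0,0,0,0,0,0,1]]'
```

```text
t: 9.82
eef_pos: [592.2, -221.5, 22.7]
tcp_rot: [-3.141, 0.001, -3.141]
ft_force: [0.3, -0.8, 0.9]
opening: 0.658
grip_force: 30.0
t: 10.45
eef_pos: [591.7, -221.2, 13.6]
tcp_rot: [3.141, -0.0, -3.141]
ft_force: [-0.6, 0.1, -0.0]
opening: 0.653
grip_force: 30.0
```

```bash
python3 -m inch '[[0,0,0,0,0,0.1,1],[0,0,0,0,0,0.1,1],[0,0,0,0,0,0,1]]'; python3 -m inch '[[0,0,0,0,0,0.1,1],[0,0,0,0,0,0.1,1],[0,0,0,0,0,0,1],[0,0,0,0,0,0,1]]'
```

```text
t: 10.82
eef_pos: [591.8, -221.3, 11.8]
tcp_rot: [3.142, 0.0, -3.141]
ft_force: [0.0, -0.5, -0.5]
opening: 0.655
grip_force: 30.0
t: 11.32
eef_pos: [592.0, -221.4, 10.2]
tcp_rot: [-3.141, 0.001, -3.141]
ft_force: [-1.3, 0.1, 4.9]
opening: 0.656
grip_force: 30.0
```

Contact came at exactly the expected height, so I release and retreat.

```bash
python3 -m inch '[[0,0,0,0,0,0,0.2],[0,0,0,0,0,0,0],[0,0,0,0,0,0,-0.5],[0,0,0,0,0,0,-1],[0,0,0,0,0,0,-1],[0,0,0,0,0,-2.5,-1],[0,0,0,0,0,-4,-1],[0,0,0,0,0,-4,-1],[0,0,0,0,0,0,-1]]'; python3 -m inch '[[0,0,0,-0.4,3.913,0,-1],[0,0,0,-0.4,3.913,0,-1],[0,0,0,-0.4,3.913,0,-1],[0,0,0,-0.4,3.913,0,-1],[0,0,0,-0.4,3.913,0,-1],[0,0,0,-0.4,3.913,0,-1],[0,0,0,-0.4,3.913,0,-1],[0,0,0,-0.4,3.913,0,-1],[0,0,0,0,0,0,-1],[0,0,0,0,0,0,-1]]'
python3 - <<'E'
from m import *
c,im=snap("top",4); print(sil(c,im,592,-221,31,12),sil(c,im,509,-67,18,8))
a=im[150:230,250:360].astype(np.uint8); cv2.imwrite('pics/t3.png',cv2.resize(a,None,fx=6,fy=6,interpolation=cv2.INTER_CUBIC)[:,:,::-1])
E
```

```text
t: 12.45
eef_pos: [592.9, -221.8, 117.7]
tcp_rot: [-3.139, 0.005, -3.141]
ft_force: [0.2, 0.2, -0.5]
opening: 0.999
grip_force: 0.0
t: 13.7
eef_pos: [623.3, 91.3, 114.0]
tcp_rot: [-3.141, -0.001, -3.141]
ft_force: [0.0, 0.1, -0.1]
opening: 0.998
grip_force: 0.0
(array([ 591.2, -219.3]), array([67.1, 64.6]), array([328.3, 183.5])) (array([509.7, -67.1]), array([35.8, 38.6]), array([275.5, 211. ]))
```

View pics/t3.png

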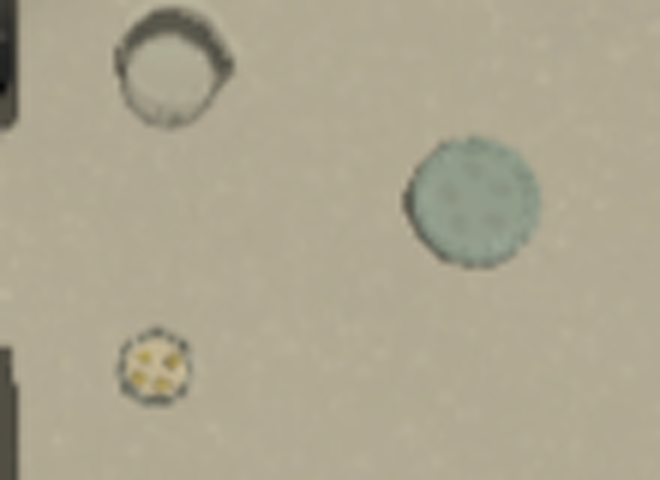

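The picture shows the large lid seated over the large dish at px (329,183.5), with the beans faintly visible through it. The small dish at (275.5,211) has not moved. Now for the small lid.

```bash
python3 -m inch '[[0,0,0,-0.06,0.05,3.5,-1],[0,0,0,0,0,3.5,-1],[0,0,0,0,0,2.5,-1],[0,0,0,0,0,1.2,-1],[0,0,0,0,0,0,-1],[0,0,0,0,0,0,-1]]'
```

```text
t: 14.65
eef_pos: [624.9, 92.2, 8.9]
tcp_rot: [3.141, 0.002, -3.142]
ft_force: [-0.2, 0.4, -1.2]
opening: 0.999
grip_force: 0.0
```

```bash
python3 -m inch '[[0,0,0,0,0,0.6,-1],[0,0,0,0,0,0,-1],[0,0,0,0,0,0,0.1],[0,0,0,0,0,0,0.4],[0,0,0,0,0,0,0.8],[0,0,0,0,0,0,1],[0,0,0,0,0,0,1],[0,0,0,0,0,0,1],[0,0,0,0,0,0,1],[0,0,0,0,0,0,1]]'
```

```text
t: 15.9
eef_pos: [624.3, 92.3, 1.8]
tcp_rot: [3.142, 0.0, -3.141]
ft_force: [0.1, 0.1, -0.1]
opening: 0.468
grip_force: 30.0
```

```bash
python3 -m inch '[[0,0,0,0,0,-1,1],[0,0,0,0,0,-2,1],[0,0,0,0,0,-2.5,1],[0,0,0,0,0,-2.5,1],[0,0,0,2.3,-3.182,0,1],[0,0,0,2.3,-3.182,0,1],[0,0,0,2.3,-3.182,0,1],[0,0,0,2.3,-3.182,0,1],[0,0,0,2.3,-3.182,0,1],[0,0,0,0,0,0,1],[0,0,0,0,0,2.5,1],[0,0,0,0,0,2.5,1],[0,0,0,0,0,0.9,1],[0,0,0,0,0,0,1],[0,0,0,0,0,0,1]]'
```

```text
t: 17.77
eef_pos: [509.9, -66.7, 23.7]
tcp_rot: [-3.141, 0.001, -3.141]
ft_force: [-0.1, 0.0, 0.2]
opening: 0.466
grip_force: 30.0
```

```bash
python3 -m inch '[[0,0,0,0,0,0.25,1],[0,0,0,0,0,0.25,1],[0,0,0,0,0,0.2,1],[0,0,0,0,0,0,1]]'; python3 -m inch '[[0,0,0,0,0,0.2,1],[0,0,0,0,0,0.15,1],[0,0,0,0,0,0,1],[0,0,0,0,0,0,1]]'
```

```text
t: 18.27
eef_pos: [509.3, -66.8, 15.7]
tcp_rot: [3.141, -0.0, -3.141]
ft_force: [0.1, 0.4, -1.1]
opening: 0.462
grip_force: 30.0
t: 18.77
eef_pos: [509.4, -66.8, 12.3]
tcp_rot: [3.142, 0.0, -3.141]
ft_force: [0.1, -0.2, 0.6]
opening: 0.461
grip_force: 30.0
```

No contact with the rim, so the skirt has passed it (lid edge at about 10.5).

```bash
python3 -m inch '[[0,0,0,0,0,0.1,1],[0,0,0,0,0,0.1,1],[0,0,0,0,0,0,1],[0,0,0,0,0,0,1]]'
```

```text
t: 19.27
eef_pos: [509.4, -66.8, 10.3]
tcp_rot: [3.141, 0.0, -3.141]
ft_force: [-0.6, -0.1, -0.2]
opening: 0.465
grip_force: 30.0
```

```bash
python3 -m inch '[[0,0,0,0,0,0.05,1],[0,0,0,0,0,0,1],[0,0,0,0,0,0,1]]'
```

```text
t: 19.65
eef_pos: [509.4, -66.8, 10.0]
tcp_rot: [3.142, 0.0, -3.141]
ft_force: [-0.9, -0.4, 4.6]
opening: 0.465
grip_force: 30.0
```

It's home. I release, lift, move aside and inspect.

```bash
python3 -m inch '[[0,0,0,0,0,0,0.5],[0,0,0,0,0,0,0],[0,0,0,0,0,0,-0.5],[0,0,0,0,0,0,-1],[0,0,0,0,0,0,-1],[0,0,0,0,0,-2.5,-1],[0,0,0,0,0,-4,-1],[0,0,0,0,0,-4,-1],[0,0,0,0,4,-1,-1],[0,0,0,0,4,0,-1],[0,0,0,0,4,0,-1],[0,0,0,0,4,0,-1],[0,0,0,0,4,0,-1],[0,0,0,0,4,0,-1],[0,0,0,0,4,0,-1],[0,0,0,0,0,0,-1],[0,0,0,0,0,0,-1]]'
python3 - <<'E'
from m import *
c,im=snap("top",4); D=c["depth"]
for x,y,r in((592,-221,31.5),(509.4,-66.8,22.5)):
    s=sil(c,im,x,y,r,12); cu,cv_=s[2]; k=int(r/2.85)-2
    v,u=np.mgrid[int(cv_)-k:int(cv_)+k+1,int(cu)-k:int(cu)+k+1]; m=((u-cu)**2+(v-cv_)**2<k*k)&(D[v,u]>0)
    W=world(c,u[m],v[m],D[v,u][m]); A=np.c_[W[:,:2]-W[:,:2].mean(0),np.ones(len(W))]; f=np.linalg.lstsq(A,W[:,2],rcond=None)[0]
    print(s,"tilt deg",np.degrees(f[:2]).round(1),"z",f[2].round(1),len(W))
V,U=np.mgrid[195:205,290:310]; print("bench z",np.median(world(c,U.ravel(),V.ravel(),D[V,U].ravel())[:,2]).round(1))
a=im[130:270,90:370].astype(np.uint8); cv2.imwrite('pics/t4.png',cv2.resize(a,None,fx=2.85,fy=2.85,interpolation=cv2.INTER_CUBIC)[:,:,::-1])
c,im=snap("side",6); a=im[150:220,225:325].astype(np.uint8); cv2.imwrite('pics/s4.png',cv2.resize(a,None,fx=7,fy=7,interpolation=cv2.INTER_CUBIC)[:,:,::-1])
E
```

```text
t: 21.78
eef_pos: [509.1, 212.8, 124.7]
tcp_rot: [-3.141, -0.0, -3.141]
ft_force: [0.4, 0.3, -0.6]
opening: 1.002
grip_force: 0.0
(array([ 591.2, -219.3]), array([67.1, 64.6]), array([328.3, 183.5])) tilt deg [-1.8  0.5] z 15.3 254
(array([510.9, -66.4]), array([44.9, 47.4]), array([275.3, 210.4])) tilt deg [3.5 2.7] z 15.4 79
bench z -1.2
```

View pics/t4.png

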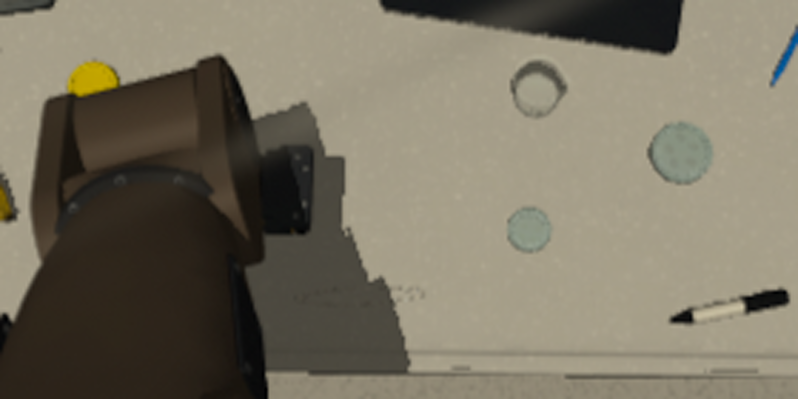

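View pics/s4.png

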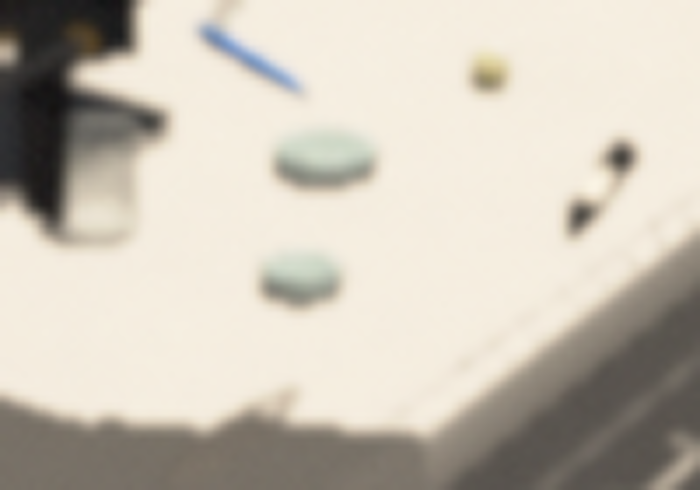

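Both lids sit on their dishes in both views (top px (328,183.5) and (275,210.5)), and the heights match 16 mm above the bench. The fitted tilt of the small lid may be noise, so I'll average several depth frames.

```bash
python3 - <<'E'
from m import *
cs=[env.read_camera("top") for _ in range(20)]; c=cs[0]; T=np.stack([q["depth"] for q in cs]); D=np.median(T,0)
print("noise",T[:,205:215,271:280].std(0).mean())
for cu,cv_,k in((328.3,183.5,8),(275.3,210.4,5),(300,200,5)):
    v,u=np.mgrid[int(cv_)-k:int(cv_)+k+2,int(cu)-k:int(cu)+k+2]; m=((u-cu)**2+(v-cv_)**2<k*k)&(D[v,u]>0)
    W=world(c,u[m],v[m],D[v,u][m]); A=np.c_[W[:,:2]-W[:,:2].mean(0),np.ones(len(W))]; f=np.linalg.lstsq(A,W[:,2],rcond=None)[0]
    print("tilt deg",np.degrees(f[:2]).round(1),"z",f[2].round(1),len(W),"res",(W[:,2]-A@f).std().round(2))
E
```

```text
noise 17.084295
tilt deg [-0.4  0.5] z 15.3 202 res 0.66
tilt deg [0.1 1.1] z 15.5 80 res 0.64
tilt deg [-1.1 -0.4] z -0.8 69 res 0.73
```

Both lids are level at the right height.

```bash
python3 -c "
from cell import env
print(env.job_done())"
```

```text
the job is handed in; nothing more can be done
None
```

Each glass lid sits level and fully home on the dish of its own size, with the dishes where they stood and, as far as the cameras show, nothing else moved; the job is handed in at about 23 s of the 54 s allowed, with no verdict returned.

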